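Close the drilling jig and shut its guard

ROBOT

A 6-joint arm with a two-finger parallel gripper is mounted at the origin on the work surface. World frame = base frame: x ahead of the robot, y to its left, z up, the work surface at z = 0. Lengths are in m, angles in rad, forces in N, time in s.
With the tool pointing down it reaches from about 0.35 to 0.775 m from the base axis. Payload 5.5 kg.
Tool frame: the origin (TCP) lies between the finger pads; the fingertips stand 17 mm ahead of it and the grasp point (between the pads) lies 2 mm behind it; z points along the fingers, y is the line along which they close (so a half turn about z gives the same grasp; the last joint's range is limited). The gripper opens to 85 mm and grips with 20 to 120 N. Pads are 22 mm wide; open, the fingers measure 114 mm over their backs; the gripper's body (76 mm by 85 mm) begins 54 mm behind the grasp point. The pads swing forward as they close: fully open they stand 13 mm farther back than shut.
Start: joints at [-1.388, 0.313, 0.046, 1.304, 0, 1.431], TCP at [0.182, -0.545, 0.248] pointing down, gripper open.
Joint ranges: [-2.76, 2.76], [-0.86, 1.69], [-1.03, 1.26], [-2.2, 2.34], [-1.47, 1.5], [-3.14, 3.14]. Speed limits (rad/s): [2.57, 2.57, 3.14, 3.14, 3.14, 3.14].

INTERFACE

Orientations are given as a rotation vector (axis times angle).
In Python, from rig import env gives the robot as it stands.
- The arm moves only by the shell command python3 steer.py 'ROWS' [FORCE]. ROWS is a JSON list of rows, 1 to 10 of them, each written [[rx, ry, rz], [dx, dy, dz], opening]: a rotation vector rx, ry, rz in rad, then dx, dy, dz in m, then the finger opening in m; each row shifts and turns the commanded pose from where the row before left it, along the tool's axes as they then stand; what a row does not reach is not made up. A row lasts 1/12 s, in which the tool goes at most 0.0417 m and 0.125 rad, less where a joint would pass 70% of its speed; a pose out of reach is approached as far as the arm can. The fingers move at their own pace and stop on an object; FORCE is the grip in N (left out, the last holds). Time passes only in rows, so rows that do not move let the fingers close. It prints the time, the measured TCP pose, the force, the opening and the grip force at its end. Input that does not fit is refused with a message, and nothing moves.
- env.observe(): the state, without advancing time (a new reading comes with each control period).
- env.get_image(name): name is "scene" or "top" or "wrist"; returns the picture (400x640x3 uint8, red, green, blue); there is no depth.
- env.camera_info(name): a dict with "vertical_fov" (degrees; the focal length in pixels is half the picture's height over the tangent of half this angle, whatever the lens; pixels are square), "cx", "cy" (the principal point, pixels), "D" ([k1, k2, p1, p2, k3] as OpenCV has them; the pictures are not rectified), "pose" (4x4, takes a point from camera to world coordinates). Camera axes: x right, y down, z forward; pixel columns grow to the right and rows downward; lengths in m; the calibration is good to about 2 mm. A picture is of the moment at which its call begins: read the wrist's pose just before it. camera_info takes no time and is no camera call; for the wrist camera it gives the pose at the moment of the call.
- env.job_done(): hands the job in; it is judged then, once.
The state is a dict: "time_s": time; "joints": joint angles; "dq": joint speeds; "joint_efforts": joint torques, N m; "tcp_pos": TCP position; "tcp_rot": TCP orientation; "ft_force": force on the tool from outside, world axes, zero at the start; "ft_torque": the same for the moment, N m; "gripper_width": finger opening in m; "grasp_force": force on a finger pad.
Only numpy, scipy, OpenCV 4.12 (cv2) and the standard library are available. Lean on these libraries where they do the work, as an engineer would, in place of code of your own. Each camera call takes 0.05 s, during which the arm holds its last target. There are 200 camera calls.

TASK

Slide the clear guard of the drilling jig fully aside, pick up the loose top plate by its handle and lower it level and gently (never dropped) over the jig's two guide pins until it sits fully home. Then let go and slide the guard fully shut over it again. Leave the other things on the bench alone.

Things in the scene. Friction and masses are not known exactly. Their poses are not given: they have to be found in the camera images.
- jig: Drilling jig, fixed to the bench. Origin: centre of the bed's underside, on the bench top; z up. Dark steel bed 200 (x) x 140 (y) x 20 mm; a dark handle blank lies fixed in the nest in its middle, below the shoulders. Two aluminium guard rails, 16 mm wide, run along y at x = -128 and +128 mm, from y = -95 to +305 mm, tops 110 mm above the bench, on end posts.
- jig_seat (a point): Point midway between the pins, 34 mm above the bench, axes as the jig's. It is level with the tops of two steel shoulders 44 x 88 mm, centred at jig x = -55 and +55 mm, on which the top plate rests. The plate's origin coincides with this point when the plate is home.
- pin_near (a point): Centre of the tip of the guide pin at jig x = -55 mm, 76 mm above the bench. Pins: steel, 16 mm diameter, tapering over the last 10 mm to 8 mm diameter at the tip.
- pin_far (a point): Centre of the tip of the other, identical guide pin at jig x = +55 mm, 76 mm above the bench.
- guard (a joint): Travel of the guard along the jig's +y axis, m: 0 = shut (centred over the bed), 0.21 = stop, fully open. It slides with about 2.5 N of friction and stays where it is left.
- guard_grip (a point): Centre of the guard's handle bar, 136 mm above the bench, at jig x = 0, y = guard travel. Bar: dark steel, along x, 82 mm long, 14 mm thick (y), 127 to 145 mm above the bench, on legs at x = -36 and +36 mm in the middle of the guard: a flat clear window with aluminium rim, 264 (x) x 158 (y) mm, underside 100 mm, top 110 mm above the bench. Push the bar either way or straddle it.
- plate: Loose aluminium top plate, 150 (x) x 90 (y) x 16 mm thick, about 0.6 kg, lying flat on the bench. Origin: centre of its underside; z up. Two 19 mm through holes at x = -55 and +55 mm, y = 0. It fits either way round. Dark steel handle in the middle: bar along x, 70 mm long, 14 mm thick (y) and 16 mm high, its centre 44 mm above the underside (top at 52 mm), on two legs at x = -30 and +30 mm.
- blank_a: Bystander: dark forged handle with a hooked end, about 180 mm long, lying on the bench. Leave alone.
- blank_b: Bystander: second dark forged handle with a hooked end, about 180 mm long. Leave alone.
- wrench: Bystander: wrench, 170 mm long, lying on the bench between the guard rails, beside the jig's bed. Leave alone.
- brush: Bystander: brush, 120 mm long, lying beside the top plate. Leave alone.
- hammer: Bystander: hammer lying on the bench, left of the robot. Leave alone.
- tin: Bystander: closed steel tin, 72 mm diameter, 100 mm high. Leave alone.

How it is judged:
On the way, in this order (a step that is already met when the one before it is completed fails the run):
1. the guard is slid aside, at least 150 mm (value of joint guard above 0.15 m), for 0.2 s.
2. with the guard still aside, the top plate sits home on the shoulders over both pins (value of joint guard above 0.13 m and horizontal distance between plate and jig_seat below 0.006 m and z of plate in the frame of jig_seat below 0.003 m and angle between plate's own z axis and vertical below 0.035 rad), for 0.2 s.
At the end, for the whole second after the job is handed in: The top plate rests on the jig's shoulders over both guide pins (origin within 6 mm sideways and 3 mm in height of jig_seat, tilted less than 0.035 rad, lined up with the jig within 0.06 rad), at rest, and the guard is shut to within 12 mm (value of joint guard below 0.012 m and horizontal distance between plate and jig_seat below 0.006 m and z of plate in the frame of jig_seat below 0.003 m and angle between plate's own z axis and vertical below 0.035 rad and angle between the x axis of plate and the x axis of jig, either way round below 0.06 rad and linear speed of plate below 0.02 m/s); the robot touches nothing.
It fails at once if the top plate drops onto the jig (faster than 0.4 m/s within 50 mm above its seat) (horizontal distance between plate and jig_seat below 0.04 m and z of plate in the frame of jig_seat below 0.05 m and linear speed of plate above 0.4 m/s).
It fails at once if the top plate is tilted by more than 0.2 rad (about 11 degrees) while it is on the pins (horizontal distance between plate and jig_seat below 0.04 m and z of plate in the frame of jig_seat below 0.042 m and angle between plate's own z axis and vertical above 0.2 rad).
It fails at once if a bystander is moved by more than 40 mm (distance of any of blank_a, blank_b, wrench, brush, hammer, tin from where it was at the start of the episode above 0.04 m).
It also fails if it takes over 72 s, if anything falls off the work surface, if the arm or the gripper's body presses on something with over 40 N, if the wrist force passes 120 N, or if a joint passes its speed limit or range.

## Working session

There is one attempt and no reset: what is moved stays moved. The work goes in short steps, Python scripts to look and compute and a shell command to move; the robot and the scene stay as the last step left them, time stands still between calls to the robot, and variables do not carry over. Pictures are saved under pics/ and viewed, at most 10 in all, crops included, and the job is handed in when it is done.

```bash
ls; mkdir -p pics
python3 - <<'E'
from rig import env
import cv2
for n in ("scene","top"):
    i=env.camera_info(n); print(n,i)
    im=env.get_image(n); cv2.imwrite(f"pics/{n}0.png",im[:,:,::-1])
print(env.observe())
E
```

```text
pics
rig.py
steer.py
scene {'vertical_fov': 46.6670459265068, 'cx': 317.03078122798905, 'cy': 196.29603818130963, 'D': array([-0.11805352,  0.        ,  0.        ,  0.        ,  0.        ]), 'pose': array([[ 0.02350859,  0.82536642, -0.5641078 ,  1.36951813],
       [ 0.99964186, -0.02662403,  0.00270444, -0.01830206],
       [-0.01278667, -0.56396935, -0.82569672,  1.37228411],
       [ 0.        ,  0.        ,  0.        ,  1.        ]])}
top {'vertical_fov': 46.05059171354077, 'cx': 313.30584607642817, 'cy': 208.75780861987764, 'D': array([-0.05358533,  0.        ,  0.        ,  0.        ,  0.        ]), 'pose': array([[ 0.00958468, -0.99809295,  0.06098027,  0.42008619],
       [-0.99979589, -0.01064998, -0.01716858, -0.02696808],
       [ 0.01778528, -0.06080327, -0.99799131,  1.51751357],
       [ 0.        ,  0.        ,  0.        ,  1.        ]])}
{'time_s': 0.1, 'joints': array([-1.38755524e+00,  3.13945083e-01,  4.51015000e-02,  1.30362141e+00,
       -7.98813630e-08,  1.43120423e+00]), 'dq': array([ 7.12429634e-04, -1.81610771e-05,  2.01491819e-03,  1.47318415e-03,
        3.54049511e-04,  2.92913474e-04]), 'joint_efforts': array([ 1.67001530e-03, -4.81726134e+01,  2.99244261e+01,  1.27586012e-02,
       -1.89406524e-04,  8.13598660e-06]), 'tcp_pos': array([ 0.18233709, -0.54486842,  0.24749042]), 'tcp_rot': array([-3.09910727e+00, -5.04637784e-01,  5.72953118e-05]), 'ft_force': array([ 0.30356678, -0.52275084, -0.38625019]), 'ft_torque': array([ 0.02013103,  0.00148517, -0.01741713]), 'grasp_force': 0.0, 'gripper_width': 0.08562488414005284}
```

View pics/scene0.png

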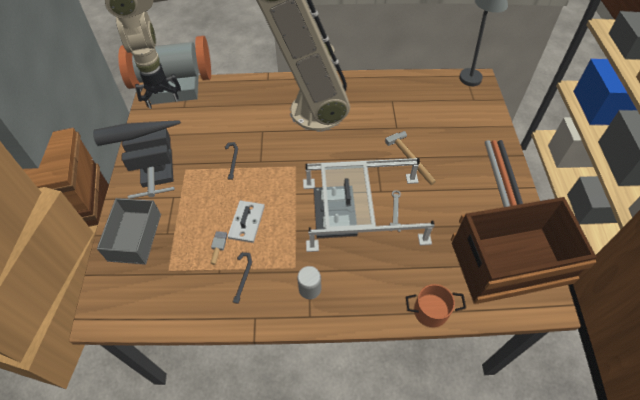

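View pics/top0.png

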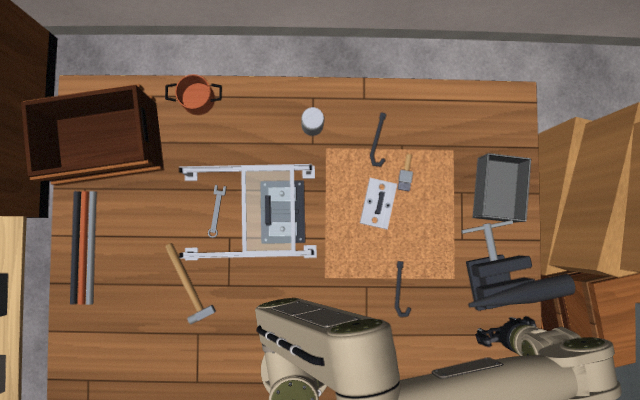

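The scene view shows the jig at about (345,195) with the guard a bit open toward +y, the plate at (246,220) and the brush next to it. In the top view the guard bar is at (268,210), the pins are near (282,193) and (282,229), and the plate handle is at (380,203). Next I'll enlarge both for exact pixels.

Run:
```python
import cv2
a=cv2.imread("pics/top0.png")[150:270,230:405]; cv2.imwrite("pics/topc.png",cv2.resize(a,None,fx=4.5,fy=4.5,interpolation=cv2.INTER_CUBIC))
a=cv2.imread("pics/scene0.png")[145:265,220:395]; cv2.imwrite("pics/scenec.png",cv2.resize(a,None,fx=4.5,fy=4.5,interpolation=cv2.INTER_CUBIC))
```

```text
(no output)
```

View pics/topc.png

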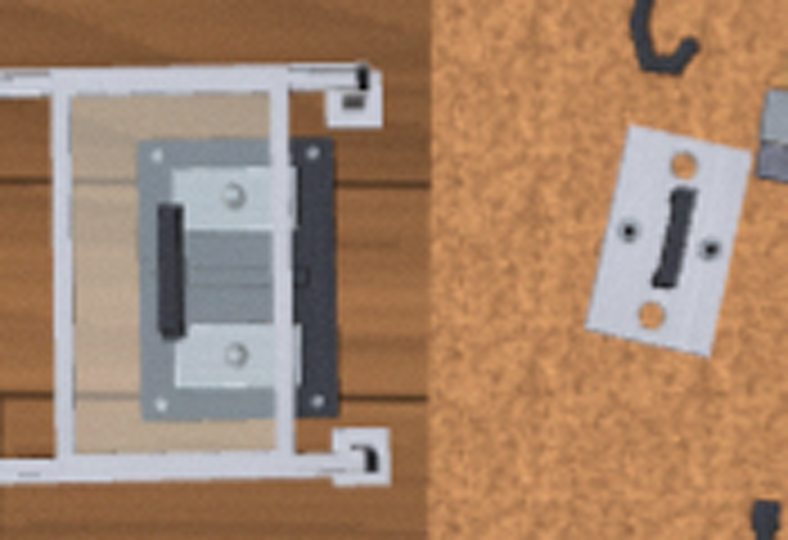

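View pics/scenec.png

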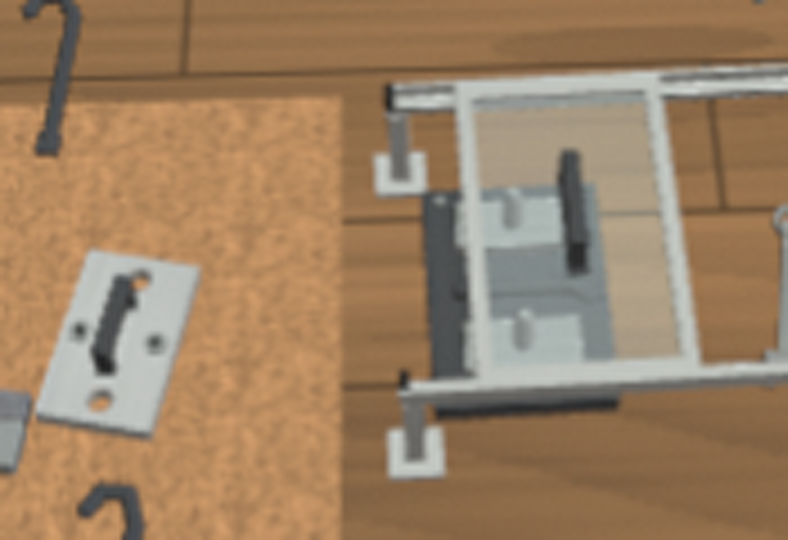

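```bash
cat > h.py <<'E'
import numpy as np, cv2
from rig import env
def ray(ci,px):
    f=200/np.tan(np.radians(ci["vertical_fov"])/2)
    K=np.array([[f,0,ci["cx"]],[0,f,ci["cy"]],[0,0,1]])
    p=cv2.undistortPoints(np.array([[px]],float),K,np.array(ci["D"]))[0,0]
    T=np.array(ci["pose"]); return T[:3,3],T[:3,:3]@np.array([p[0],p[1],1])
def tri(rays):
    A=np.zeros((3,3));b=np.zeros(3)
    for o,d in rays:
        d=d/np.linalg.norm(d);P=np.eye(3)-np.outer(d,d);A+=P;b+=P@o
    x=np.linalg.solve(A,b)
    return x,[np.linalg.norm(np.cross(x-o,d/np.linalg.norm(d))) for o,d in rays]
def atz(r,z): o,d=r; return o+d*(z-o[2])/d[2]
E
python3 - <<'E'
from h import *
np.set_printoptions(precision=4,suppress=True)
c={n:env.camera_info(n) for n in("top","scene")}
T=lambda x,y:ray(c["top"],(230+(x+.5)/4.5-.5,150+(y+.5)/4.5-.5))
S=lambda x,y:ray(c["scene"],(220+(x+.5)/4.5-.5,145+(y+.5)/4.5-.5))
pts=dict(far=((233,195),(523,318)),near=((236,354),(511,195)),hole_f=((684,164),(99,402)),hole_n=((651,315),(139,280)),
c1=((629,125),(151,437)),c2=((752,155),(37,416)),c3=((710,356),(90,250)),c4=((586,328),(200,267)),bar_hi=((170,205),(576,245)),bar_lo=((174,338),(569,153)),
h_hi=((682,190),(103,352)),h_lo=((664,287),(123,280)))
for k,(t,s) in pts.items(): print(k,*tri([T(*t),S(*s)]))
for k,z in dict(far=.076,near=.076,hole_f=.016,hole_n=.016,c1=.016,c2=.016,c3=.016,c4=.016,bar_hi=.145,bar_lo=.145,h_hi=.052,h_lo=.052).items(): print(k,atz(T(*pts[k][0]),z),atz(S(*pts[k][1]),z))
print("bed corners z20",[atz(T(*p),.02)[:2] for p in((139,140),(333,140),(338,415),(143,418))])
E
```

```text
far [0.5566 0.0468 0.068 ] [np.float64(0.00036941174082418123), np.float64(0.00036941174082416096)]
near [0.4474 0.0429 0.0709] [np.float64(0.0006202335312816665), np.float64(0.0006202335312816704)]
hole_f [ 0.5876 -0.2724  0.0142] [np.float64(6.999983501795634e-05), np.float64(6.999983501793142e-05)]
hole_n [ 0.4791 -0.2485  0.0145] [np.float64(0.0002023650354997174), np.float64(0.00020236503549979942)]
c1 [ 0.6158 -0.2329  0.0092] [np.float64(0.0005200249003975374), np.float64(0.000520024900397441)]
c2 [ 0.5952 -0.321   0.0088] [np.float64(0.0013036110494482926), np.float64(0.0013036110494482939)]
c3 [ 0.4503 -0.2897  0.0156] [np.float64(0.0010783780511228306), np.float64(0.0010783780511227695)]
c4 [ 0.4694 -0.2014  0.0159] [np.float64(0.0006529317158909145), np.float64(0.0006529317158909298)]
bar_hi [0.5426 0.0838 0.1417] [np.float64(0.0005284591314640549), np.float64(0.0005284591314640473)]
bar_lo [0.4562 0.0823 0.1348] [np.float64(0.0013596774358163911), np.float64(0.0013596774358163902)]
h_hi [ 0.5654 -0.2653  0.0497] [np.float64(0.0002625121364820089), np.float64(0.00026251213
[... 187 characters left out ...]
] [0.451 0.042 0.076]
hole_f [ 0.5874 -0.272   0.016 ] [ 0.5886 -0.2721  0.016 ]
hole_n [ 0.4791 -0.2484  0.016 ] [ 0.4801 -0.248   0.016 ]
c1 [ 0.615  -0.2324  0.016 ] [ 0.6196 -0.2313  0.016 ]
c2 [ 0.5945 -0.321   0.016 ] [ 0.5995 -0.3181  0.016 ]
c3 [ 0.4503 -0.2907  0.016 ] [ 0.4507 -0.2885  0.016 ]
c4 [ 0.4694 -0.2021  0.016 ] [ 0.4695 -0.2008  0.016 ]
bar_hi [0.5423 0.0841 0.145 ] [0.5449 0.083  0.145 ]
bar_lo [0.456  0.0802 0.145 ] [0.4637 0.0828 0.145 ]
h_hi [ 0.5651 -0.2647  0.052 ] [ 0.5667 -0.2652  0.052 ]
h_lo [ 0.4972 -0.2522  0.052 ] [ 0.5033 -0.2541  0.052 ]
bed corners z20 [array([0.5996, 0.1169]), array([ 0.6011, -0.0208]), array([ 0.4061, -0.0265]), array([0.4026, 0.1109])]
```

Heights match the text within a few mm: pins about 0.07 (stated 0.076), plate top 0.015 and bar top about 0.14. The jig sits at (0.502, 0.045) with yaw about 0.03. The plate is at (0.533, -0.260) with yaw about -0.216. The guard bar is at (0.4995, 0.0825), which puts the guard about 38 mm open. First I'll turn the tool to the jig's yaw.

```bash
cat >> h.py <<'E'
from scipy.spatial.transform import Rotation as Ro
def togo(p,yaw):
    s=env.observe(); R=Ro.from_rotvec(s["tcp_rot"]).as_matrix()
    x=R[:,0]; y0=np.arctan2(x[1],x[0])
    # turn about tool z (down) first, then shift in turned axes
    t=-(yaw-y0); t=(t+np.pi/2)%np.pi-np.pi/2
    R2=R@Ro.from_rotvec([0,0,t]).as_matrix()
    d=np.array(p)-s["tcp_pos"]
    print("yaw",round(y0,4),"turn",round(t,4),"d after turn",np.round(R2.T@d,4),"d now",np.round(R.T@d,4),"tilt",np.round(R[:,2],4),"tcp",np.round(s["tcp_pos"],4),"t",s["time_s"],"w",round(s["gripper_width"],4),"F",np.round(s["ft_force"],1))
E
python3 steer.py '[[[0, 0, 0.098], [0, 0, 0], 0.085], [[0, 0, 0.098], [0, 0, 0], 0.085], [[0, 0, 0.097], [0, 0, 0], 0.085], [[0, 0, 0], [0, 0, 0], 0.085]]' 30; python3 -c "
from h import *
togo([.4995,.0825,.19],.03)"
```

```text
time_s: 0.43
tcp_pos: [0.1823, -0.545, 0.2478]
tcp_rot: [-3.14, -0.043, 0.0]
ft_force: [0.6, 0.2, 0.8]
gripper_width: 0.085
grasp_force: 0.0
yaw 0.0274 turn -0.0026 d after turn [ 0.3358 -0.6177  0.0584] d now [ 0.3343 -0.6186  0.0584] tilt [-2.e-04  1.e-03 -1.e+00] tcp [ 0.1823 -0.545   0.2478] t 0.4333 w 0.085 F [0.6 0.2 0.8]
```

```bash
python3 steer.py '[[[0, 0, 0], [0.0186, -0.0343, 0], 0.085], [[0, 0, 0], [0.0186, -0.0343, 0], 0.085], [[0, 0, 0], [0.0186, -0.0343, 0], 0.085], [[0, 0, 0], [0.0186, -0.0343, 0], 0.085], [[0, 0, 0], [0.0186, -0.0343, 0], 0.085], [[0, 0, 0], [0.0186, -0.0343, 0], 0.085], [[0, 0, 0], [0.0186, -0.0343, 0], 0.085], [[0, 0, 0], [0.0186, -0.0343, 0], 0.085], [[0, 0, 0], [0.0186, -0.0343, 0], 0.085]]' >/dev/null; python3 steer.py '[[[0, 0, 0], [0.0186, -0.0343, 0], 0.085], [[0, 0, 0], [0.0186, -0.0343, 0], 0.085], [[0, 0, 0], [0.0186, -0.0343, 0], 0.085], [[0, 0, 0], [0.0186, -0.0343, 0], 0.085], [[0, 0, 0], [0.0186, -0.0343, 0], 0.085], [[0, 0, 0], [0.0186, -0.0343, 0], 0.085], [[0, 0, 0], [0.0186, -0.0343, 0], 0.085], [[0, 0, 0], [0.0186, -0.0343, 0], 0.085], [[0, 0, 0], [0.0186, -0.0343, 0], 0.085], [[0, 0, 0], [0, 0, 0], 0.085]]'
python3 - <<'E'
from h import *
togo([.4995,.0825,.138],.03)
print(env.camera_info("wrist"))
cv2.imwrite("pics/w1.png",env.get_image("wrist")[:,:,::-1])
E
```

```text
time_s: 2.02
tcp_pos: [0.5008, 0.0871, 0.2477]
tcp_rot: [-3.139, -0.062, -0.002]
ft_force: [0.6, 0.1, 0.3]
gripper_width: 0.0851
grasp_force: 0.0
yaw 0.0392 turn 0.0092 d after turn [-0.0016  0.0047  0.1097] d now [-0.0016  0.0047  0.1097] tilt [ 0.0013  0.0021 -1.    ] tcp [0.5008 0.0871 0.2477] t 2.0167 w 0.0851 F [0.6 0.1 0.3]
{'vertical_fov': 63.07976367959847, 'cx': 319.36283140710054, 'cy': 199.63307443363712, 'D': array([-0.0039449,  0.       ,  0.       ,  0.       ,  0.       ]), 'pose': array([[ 0.04035158, -0.95168376, -0.3044171 ,  0.57827994],
       [-0.99918346, -0.03905509, -0.01034942,  0.09015495],
       [-0.00203967,  0.30458615, -0.95248261,  0.37302084],
       [ 0.        ,  0.        ,  0.        ,  1.        ]])}
```

View pics/w1.png

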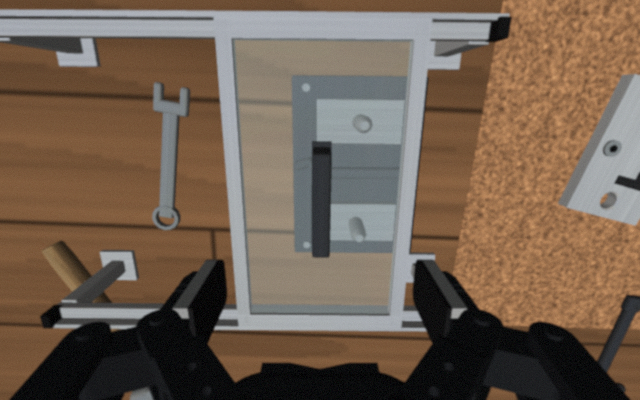

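The wrist view shows the bar along u≈321 (v 143–256), centred between the fingers, so I'll go down and grip it.

```bash
python3 steer.py '[[[0, 0, 0.009], [-0.0016, 0.0047, 0.03], 0.085], [[0, 0, 0], [0, 0, 0.03], 0.085], [[0, 0, 0], [0, 0, 0.03], 0.085], [[0, 0, 0], [0, 0, 0.02], 0.085], [[0, 0, 0], [0, 0, 0], 0.085]]' && python3 steer.py '[[[0, 0, 0], [0, 0, 0], 0], [[0, 0, 0], [0, 0, 0], 0], [[0, 0, 0], [0, 0, 0], 0], [[0, 0, 0], [0, 0, 0], 0], [[0, 0, 0], [0, 0, 0], 0]]' 25
python3 - <<'E'
from h import *
togo([.4995,.0825+.18,.138],.03)
E
```

```text
time_s: 2.48
tcp_pos: [0.4933, 0.0761, 0.134]
tcp_rot: [3.141, 0.034, -0.014]
ft_force: [-1.1, 0.5, -0.0]
gripper_width: 0.0849
grasp_force: 0.0
time_s: 2.9
tcp_pos: [0.4982, 0.0773, 0.1397]
tcp_rot: [-3.14, -0.033, -0.004]
ft_force: [-0.1, 4.6, 2.3]
gripper_width: 0.0251
grasp_force: 1.7
yaw 0.0211 turn -0.0089 d after turn [ 0.0068 -0.185   0.0019] d now [ 0.0052 -0.1851  0.0019] tilt [ 0.0028  0.0011 -1.    ] tcp [0.4982 0.0773 0.1397] t 2.9 w 0.0251 F [-0.1  4.6  2.3]
```

```bash
python3 steer.py '[[[0, 0, 0], [0, 0, 0], 0], [[0, 0, 0], [0, 0, 0], 0], [[0, 0, 0], [0, 0, 0], 0], [[0, 0, 0], [0, 0, 0], 0]]'; python3 steer.py '[[[0, 0, 0], [0, -0.018, 0], 0], [[0, 0, 0], [0, -0.018, 0], 0], [[0, 0, 0], [0, -0.018, 0], 0], [[0, 0, 0], [0, -0.018, 0], 0], [[0, 0, 0], [0, -0.018, 0], 0], [[0, 0, 0], [0, -0.018, 0], 0], [[0, 0, 0], [0, -0.018, 0], 0], [[0, 0, 0], [0, -0.018, 0], 0], [[0, 0, 0], [0, -0.018, 0], 0], [[0, 0, 0], [0, 0, 0], 0]]'
python3 - <<'E'
from h import *
togo([.4995-.006,.0825+.18,.138],.03)
E
```

```text
time_s: 3.23
tcp_pos: [0.4981, 0.0774, 0.1396]
tcp_rot: [-3.141, -0.034, -0.004]
ft_force: [-0.7, 2.4, 5.8]
gripper_width: 0.0139
grasp_force: 26.8
time_s: 4.07
tcp_pos: [0.4951, 0.1625, 0.1401]
tcp_rot: [-3.075, -0.2, 0.003]
ft_force: [13.0, 2.4, -19.1]
gripper_width: 0.0132
grasp_force: 68.7
yaw 0.1297 turn 0.0997 d after turn [ 0.0015 -0.0997  0.0081] d now [ 0.0114 -0.099   0.0081] tilt [-0.0057  0.0602 -0.9982] tcp [0.4951 0.1625 0.1401] t 4.0667 w 0.0132 F [ 13.    2.4 -19.1]
```

Run:
```python
from h import *
s=env.observe(); print(s["joints"],s["ft_torque"],s["joint_efforts"])
a=env.get_image("scene")[:,:,::-1][110:270,250:450]; b=env.get_image("wrist")[:,:,::-1]
a=cv2.resize(a,(400,320)); b=cv2.resize(b,(400,250))
cv2.imwrite("pics/j.png",np.vstack([a,b]))
```

```text
[ 0.12969336  0.26268946 -0.29795902  1.00800651  0.06050631  3.14160645] [-0.53213657 -2.70839086 -1.69327431] [  2.50909902 -51.42521739  27.06682026   5.50143421   0.9956228
  -1.06315669]
```

View pics/j.png

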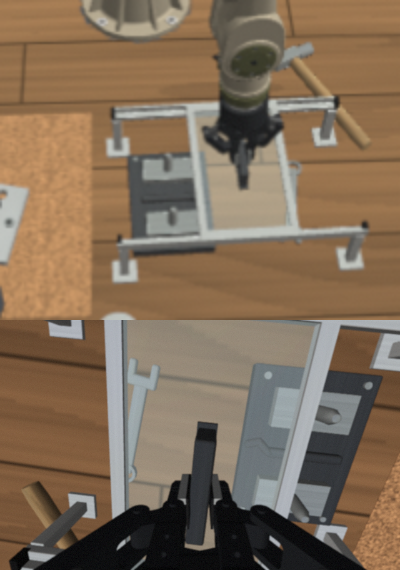

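Joint 6 has hit its +3.14 limit, which is why the tool twisted. The guard has moved to about 0.12. I'll let go, rise, and make a half turn so joint 6 is near 0.

```bash
python3 steer.py '[[[0, 0, 0], [0, 0, 0], 0.085], [[0, 0, 0], [0, 0, 0], 0.085], [[0, 0, 0], [0, 0, 0], 0.085], [[0, 0, 0], [0, 0, 0], 0.085], [[0, 0, 0], [0, 0, -0.03], 0.085], [[0, 0, 0], [0, 0, -0.03], 0.085], [[0, 0, 0], [0, 0, -0.03], 0.085]]' 25; python3 steer.py '[[[0, 0, -0.12], [0, 0, 0], 0.085], [[0, 0, -0.12], [0, 0, 0], 0.085], [[0, 0, -0.12], [0, 0, 0], 0.085], [[0, 0, -0.12], [0, 0, 0], 0.085], [[0, 0, -0.12], [0, 0, 0], 0.085], [[0, 0, -0.12], [0, 0, 0], 0.085], [[0, 0, -0.12], [0, 0, 0], 0.085], [[0, 0, -0.12], [0, 0, 0], 0.085], [[0, 0, -0.12], [0, 0, 0], 0.085], [[0, 0, -0.12], [0, 0, 0], 0.085]]';  python3 steer.py '[[[0, 0, -0.12], [0, 0, 0], 0.085], [[0, 0, -0.12], [0, 0, 0], 0.085], [[0, 0, -0.12], [0, 0, 0], 0.085], [[0, 0, -0.12], [0, 0, 0], 0.085], [[0, 0, -0.12], [0, 0, 0], 0.085], [[0, 0, -0.12], [0, 0, 0], 0.085], [[0, 0, -0.12], [0, 0, 0], 0.085], [[0, 0, -0.12], [0, 0, 0], 0.085], [[0, 0, -0.12], [0, 0, 0], 0.085], [[0, 0, -0.12], [0, 0, 0], 0.085]]'; python3 steer.py '[[[0, 0, -0.12], [0, 0, 0], 0.085], [[0, 0, -0.12], [0, 0, 0], 0.085], [[0, 0, -0.12], [0, 0, 0], 0.085], [[0, 0, -0.12], [0, 0, 0], 0.085], [[0, 0, -0.12], [0, 0, 0], 0.085], [[0, 0, -0.09], [0, 0, 0], 0.085], [[0, 0, 0], [0, 0, 0], 0.085], [[0, 0, 0], [0, 0, 0], 0.085]]'
python3 - <<'E'
from h import *
togo([.4995-.006,.0825+.09,.138],.03)
s=env.observe(); print(s["joints"])
R=Ro.from_rotvec(s["tcp_rot"]).as_matrix()
R2=Ro.from_matrix(np.c_[[-1,-.03,0],[-.03,1,0],[0,0,-1.]])
print("turn needed",(Ro.from_matrix(R).inv()*R2).as_rotvec())
c=env.camera_info("wrist"); print(c["pose"][:3,3])
cv2.imwrite("pics/w2.png",env.get_image("wrist")[:,:,::-1])
E
```

```text
time_s: 4.75
tcp_pos: [0.4927, 0.1563, 0.233]
tcp_rot: [-3.074, -0.2, 0.009]
ft_force: [0.6, 0.6, 0.3]
gripper_width: 0.0848
grasp_force: 0.0
time_s: 5.58
tcp_pos: [0.4933, 0.1564, 0.2324]
tcp_rot: [-2.425, -1.913, -0.048]
ft_force: [0.4, 0.5, 0.8]
gripper_width: 0.085
grasp_force: 0.0
time_s: 6.42
tcp_pos: [0.4933, 0.1564, 0.2324]
tcp_rot: [-0.929, -2.973, -0.086]
ft_force: [-0.2, -0.1, 0.2]
gripper_width: 0.0849
grasp_force: 0.0
time_s: 7.08
tcp_pos: [0.4934, 0.1563, 0.2323]
tcp_rot: [0.118, -3.132, -0.095]
ft_force: [-0.8, 1.1, 0.7]
gripper_width: 0.085
grasp_force: 0.0
yaw -3.066 turn 0.0456 d after turn [-0.0012  0.0105  0.0951] d now [-0.0017  0.0104  0.0951] tilt [-0.008   0.0602 -0.9982] tcp [0.4934 0.1563 0.2323] t 7.0833 w 0.085 F [-0.8  1.1  0.7]
[ 0.11780928  0.20277986 -0.14072524  1.22819722  0.0607475   0.04232511]
turn needed [ 0.06056524 -0.00485437  0.04545166]
[0.41536576 0.14308189 0.35755387]
```

View pics/w2.png

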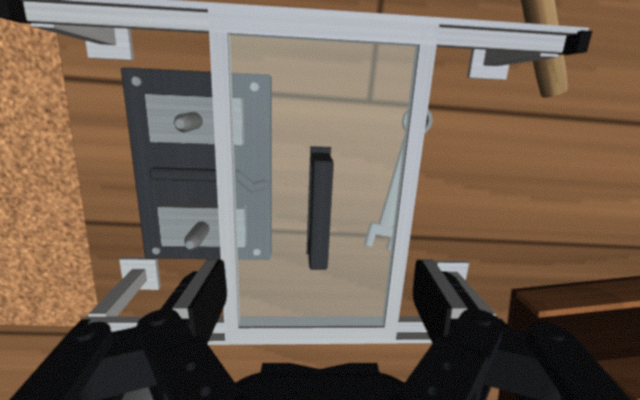

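The wrist view from the other side shows the bar at u≈320, v≈158–268, and both pins clearly at about (185,122) and (196,236). I'll level the tool, then locate the bar.

```bash
python3 - <<'E'
from h import *
c=env.camera_info("wrist")
a=atz(ray(c,(322,158)),.145);b=atz(ray(c,(318,268)),.145);print(a,b,(a+b)/2)
E
python3 steer.py '[[[0.0606, -0.005, 0.0455], [0, 0, 0], 0.085], [[0, 0, 0], [0, 0, 0], 0.085], [[0, 0, 0], [0, 0, 0], 0.085], [[0, 0, 0], [0, 0, 0], 0.085]]'
python3 - <<'E'
from h import *
togo([.496,.164,.138],.03)
E
```

```text
[0.45320825 0.16062566 0.145     ] [0.5346443  0.16411935 0.145     ] [0.49392627 0.1623725  0.145     ]
time_s: 7.47
tcp_pos: [0.4935, 0.1563, 0.2321]
tcp_rot: [-0.052, 3.141, 0.001]
ft_force: [0.5, -0.4, -0.3]
gripper_width: 0.0851
grasp_force: 0.0
yaw -3.1087 turn 0.0029 d after turn [-0.0027  0.0075  0.0941] d now [-0.0027  0.0075  0.0941] tilt [ 0.e+00  8.e-04 -1.e+00] tcp [0.4935 0.1563 0.2321] t 7.4667 w 0.0851 F [ 0.5 -0.4 -0.3]
```

```bash
python3 steer.py '[[[0, 0, 0.003], [-0.001, 0.006, 0.024], 0.085], [[0, 0, 0], [0, 0, 0.025], 0.085], [[0, 0, 0], [0, 0, 0.025], 0.085], [[0, 0, 0], [0, 0, 0.02], 0.085], [[0, 0, 0], [0, 0, 0], 0], [[0, 0, 0], [0, 0, 0], 0], [[0, 0, 0], [0, 0, 0], 0], [[0, 0, 0], [0, 0, 0], 0], [[0, 0, 0], [0, 0, 0], 0], [[0, 0, 0], [0, 0, 0], 0]]' 25; python3 steer.py '[[[0, 0, 0], [0, 0, 0], 0], [[0, 0, 0], [0, 0, 0], 0], [[0, 0, 0], [0, 0.015, 0], 0], [[0, 0, 0], [0, 0.015, 0], 0], [[0, 0, 0], [0, 0.015, 0], 0], [[0, 0, 0], [0, 0.015, 0], 0], [[0, 0, 0], [0, 0.014, 0], 0], [[0, 0, 0], [0, 0.013, 0], 0], [[0, 0, 0], [0, 0, 0], 0], [[0, 0, 0], [0, 0, 0], 0]]'
python3 - <<'E'
from h import *
togo([.494,.255,.138],.03)
print(env.observe()["joints"])
E
```

```text
time_s: 8.3
tcp_pos: [0.4954, 0.1623, 0.1395]
tcp_rot: [-0.046, 3.139, 0.0]
ft_force: [-3.0, 0.7, 3.4]
gripper_width: 0.0133
grasp_force: 26.8
time_s: 9.13
tcp_pos: [0.4926, 0.2507, 0.1395]
tcp_rot: [-0.048, 3.139, 0.003]
ft_force: [-1.3, 2.4, 6.4]
gripper_width: 0.0137
grasp_force: 27.5
yaw -3.1107 turn 0.0009 d after turn [-0.0015  0.0042  0.0015] d now [-0.0015  0.0042  0.0015] tilt [ 0.0027  0.002  -1.    ] tcp [0.4926 0.2507 0.1395] t 9.1333 w 0.0137 F [-1.3  2.4  6.4]
[ 3.25035535e-01  3.24212744e-01 -2.12255074e-01  1.03117486e+00
  9.96159501e-04  2.94153679e-01]
```

```bash
cat > snap.py <<'E'
import sys,pickle
from h import *
env.observe(); c=env.camera_info("wrist"); im=env.get_image("wrist")
cv2.imwrite(f"pics/{sys.argv[1]}.png",im[:,:,::-1]); pickle.dump(c,open(f"pics/{sys.argv[1]}.pkl","wb"))
E
python3 steer.py '[[[0, 0, 0], [0, 0, 0], 0.085], [[0, 0, 0], [0, 0, 0], 0.085], [[0, 0, 0], [0, 0, 0], 0.085], [[0, 0, 0], [0, 0, 0], 0.085], [[0, 0, 0], [0, 0, -0.035], 0.085], [[0, 0, 0], [0, 0, -0.035], 0.085], [[0, 0, 0], [0, 0, -0.035], 0.085]]' >/dev/null;  python3 steer.py '[[[0, 0, 0], [0, -0.035, 0], 0.085], [[0, 0, 0], [0, -0.035, 0], 0.085], [[0, 0, 0], [0, -0.035, 0], 0.085], [[0, 0, 0], [0, 0, 0], 0.085], [[0, 0, 0], [0, 0, 0], 0.085], [[0, 0, 0], [0, 0, 0], 0.085]]'; python3 snap.py A
python3 steer.py '[[[0, 0, 0], [0, -0.035, 0], 0.085], [[0, 0, 0], [0, -0.035, 0], 0.085], [[0, 0, 0], [0, -0.035, 0], 0.085], [[0, 0, 0], [0, -0.035, 0], 0.085], [[0, 0, 0], [0, -0.035, 0], 0.085], [[0, 0, 0], [0, 0, 0], 0.085], [[0, 0, 0], [0, 0, 0], 0.085], [[0, 0, 0], [0, 0, 0], 0.085]]'; python3 snap.py B
python3 steer.py '[[[0, 0, 0.082], [0, -0.035, 0], 0.085], [[0, 0, 0.082], [0, -0.035, 0], 0.085], [[0, 0, 0.082], [0, -0.035, 0], 0.085], [[0, 0, 0], [0, -0.035, 0], 0.085], [[0, 0, 0], [0, 0, 0], 0.085], [[0, 0, 0], [0, 0, 0], 0.085], [[0, 0, 0], [0, 0, 0], 0.085]]'; python3 snap.py C
python3 steer.py '[[[0, 0, 0], [0, -0.035, 0], 0.085], [[0, 0, 0], [0, -0.035, 0], 0.085], [[0, 0, 0], [0, -0.035, 0], 0.085], [[0, 0, 0], [0, 0, 0], 0.085], [[0, 0, 0], [0, 0, 0], 0.085], [[0, 0, 0], [0, 0, 0], 0.085]]'; python3 snap.py D
python3 - <<'E'
import cv2,numpy as np,pickle
from h import *
def proj(c,P):
    T=np.linalg.inv(c["pose"]);p=T[:3,:3]@np.array(P)+T[:3,3];f=200/np.tan(np.radians(c["vertical_fov"])/2)
    return int(c["cx"]+f*p[0]/p[2]),int(c["cy"]+f*p[1]/p[2])
t=[]
for n,P in (("A",[.502,.045,.07]),("B",[.502,.045,.07]),("C",[.533,-.26,.02]),("D",[.533,-.26,.02])):
    c=pickle.load(open(f"pics/{n}.pkl","rb")); u,v=proj(c,P); im=cv2.imread(f"pics/{n}.png")
    x=min(max(u-100,0),440); y=min(max(v-75,0),250); print(n,u,v,"off",x,y)
    t.append(cv2.resize(im[y:y+150,x:x+200],(400,300),interpolation=cv2.INTER_CUBIC))
cv2.imwrite("pics/comp.png",np.vstack([np.hstack(t[:2]),np.hstack(t[2:])]))
togo([.533,-.26,.15],-.216)
E
```

```text
time_s: 10.22
tcp_pos: [0.495, 0.1438, 0.243]
tcp_rot: [0.044, -3.141, 0.0]
ft_force: [-0.6, -0.6, 0.2]
gripper_width: 0.0845
grasp_force: 0.0
time_s: 10.93
tcp_pos: [0.5001, -0.0299, 0.2429]
tcp_rot: [0.047, -3.141, -0.0]
ft_force: [-1.1, -0.1, -0.0]
gripper_width: 0.0852
grasp_force: 0.0
time_s: 11.57
tcp_pos: [0.4872, -0.1682, 0.2431]
tcp_rot: [-0.337, -3.123, -0.001]
ft_force: [0.7, 0.6, -0.5]
gripper_width: 0.0851
grasp_force: 0.0
time_s: 12.12
tcp_pos: [0.4648, -0.2706, 0.2431]
tcp_rot: [-0.337, -3.123, -0.001]
ft_force: [0.2, 0.4, -0.3]
gripper_width: 0.0849
grasp_force: 0.0
A 214 186 off 114 111
B 397 187 off 297 112
C 249 225 off 149 150
D 340 225 off 240 150
yaw 2.927 turn 0.0014 d after turn [-0.0644  0.0247  0.0932] d now [-0.0644  0.0246  0.0932] tilt [ 0.e+00  4.e-04 -1.e+00] tcp [ 0.4648 -0.2703  0.2432] t 12.1667 w 0.0851 F [-0.7  0.7  0.5]
```

View pics/comp.png

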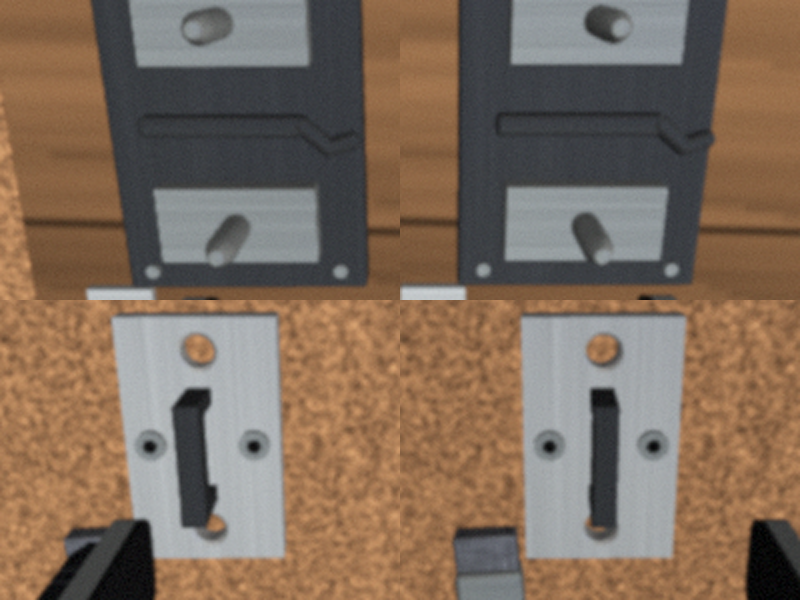

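Tile pixels (each is a 2x zoom):
- **Pin tips:** near at A(194,29) and B(221,27); far at A(216,257) and B(202,256).
- **Handle top centre:** C(191,165), D(205,165).
- **Plate centre, from its two dimples:** C(202,146), D(202,146).
- **Near hole:** C(198,49), D(204,49).

The guard is clear of the bed.

Run:
```python
from h import *
import pickle
np.set_printoptions(precision=4,suppress=True)
off=dict(A=(114,111),B=(297,112),C=(149,150),D=(240,150))
c={n:pickle.load(open(f"pics/{n}.pkl","rb")) for n in off}
r=lambda n,x,y:ray(c[n],(off[n][0]+(x+.5)/2-.5,off[n][1]+(y+.5)/2-.5))
P={k:tri([r(*a),r(*b)]) for k,a,b in (("near",("A",194,29),("B",221,27)),("far",("A",216,257),("B",202,256)),
("handle",("C",191,165),("D",205,165)),("platetop",("C",202,146),("D",202,146)),("hole",("C",198,49),("D",204,49)))}
for k,v in P.items(): print(k,*v)
n,f=P["near"][0],P["far"][0]; d=f-n; print("mid",(n+f)/2,"len",np.linalg.norm(d),"yaw",np.arctan2(d[1],d[0]))
for z,ks in((.076,[("A",194,29),("B",221,27),("A",216,257),("B",202,256)]),(.052,[("C",191,165),("D",205,165)]),(.016,[("C",202,146),("D",202,146),("C",198,49),("D",204,49)])):
    for k in ks: print(z,k,atz(r(*k),z)[:2])
```

```text
near [0.4442 0.0466 0.0737] [np.float64(6.572285011423131e-05), np.float64(6.572285011428378e-05)]
far [0.5544 0.0496 0.0743] [np.float64(0.0001623421928232179), np.float64(0.00016234219282317596)]
handle [ 0.5295 -0.2592  0.0473] [np.float64(6.512240575569607e-05), np.float64(6.51224057556338e-05)]
platetop [ 0.5299 -0.2591  0.0192] [np.float64(6.640203067402856e-05), np.float64(6.640203067412214e-05)]
hole [ 0.4752 -0.2469  0.0138] [np.float64(7.245557730745058e-05), np.float64(7.245557730754377e-05)]
mid [0.4993 0.0481 0.074 ] len 0.1102663151874795 yaw 0.02723875447117975
0.076 ('A', 194, 29) [0.444  0.0474]
0.076 ('B', 221, 27) [0.4439 0.046 ]
0.076 ('A', 216, 257) [0.5534 0.0502]
0.076 ('B', 202, 256) [0.5538 0.0492]
0.052 ('C', 191, 165) [ 0.5278 -0.2577]
0.052 ('D', 205, 165) [ 0.5273 -0.2591]
0.016 ('C', 202, 146) [ 0.531  -0.2602]
0.016 ('D', 202, 146) [ 0.5311 -0.2592]
0.016 ('C', 198, 49) [ 0.4749 -0.2464]
0.016 ('D', 204, 49) [ 0.4746 -0.247 ]
```

The wrist measurement agrees with the text on pin spacing (110.3 mm), tip height (74 mm) and handle top (about 50 mm). I'll use the plate at (0.530, -0.259) and the jig at (0.499, 0.048) with yaw 0.028. Going to the handle.

```bash
python3 steer.py '[[[0, 0, 0.002], [-0.033, 0.013, 0], 0.085], [[0, 0, 0], [-0.0285, 0.0115, 0.03], 0.085], [[0, 0, 0], [0, 0, 0.03], 0.085], [[0, 0, 0], [0, 0, 0.03], 0.085], [[0, 0, 0], [0, 0, 0.03], 0.085], [[0, 0, 0], [0, 0, 0.02], 0.085], [[0, 0, 0], [0, 0, 0.02], 0.085], [[0, 0, 0], [0, 0, 0], 0.085], [[0, 0, 0], [0, 0, 0], 0.085]]'
python3 - <<'E'
from h import *
togo([.530,-.2592,.042],-.216)
E
```

```text
time_s: 12.92
tcp_pos: [0.5285, -0.2595, 0.0835]
tcp_rot: [-0.339, -3.121, -0.002]
ft_force: [-0.2, -0.6, -0.1]
gripper_width: 0.085
grasp_force: 0.0
yaw 2.9251 turn -0.0005 d after turn [-0.0015  0.0006  0.0415] d now [-0.0015  0.0006  0.0415] tilt [-0.002   0.0014 -1.    ] tcp [ 0.5285 -0.2595  0.0835] t 12.9167 w 0.085 F [-0.2 -0.6 -0.1]
```

```bash
python3 steer.py '[[[0, 0, 0], [-0.0015, 0.0005, 0.02], 0.085], [[0, 0, 0], [0, 0, 0.0215], 0.085], [[0, 0, 0], [0, 0, 0], 0.085], [[0, 0, 0], [0, 0, 0], 0], [[0, 0, 0], [0, 0, 0], 0], [[0, 0, 0], [0, 0, 0], 0], [[0, 0, 0], [0, 0, 0], 0], [[0, 0, 0], [0, 0, 0], 0], [[0, 0, 0], [0, 0, 0], 0], [[0, 0, 0], [0, 0, 0], 0]]' 80; python3 steer.py '[[[0, 0, 0], [0, 0, 0], 0], [[0, 0, 0], [0, 0, 0], 0], [[0, 0, 0], [0, 0, -0.01], 0], [[0, 0, 0], [0, 0, -0.02], 0], [[0, 0, 0], [0, 0, -0.03], 0], [[0, 0, 0], [0, 0, -0.035], 0], [[0, 0, 0], [0, 0, -0.035], 0], [[0, 0, 0], [0, 0, -0.03], 0], [[0, 0, 0], [0, 0, 0], 0], [[0, 0, 0], [0, 0, 0], 0]]';python3 snap.py E
python3 - <<'E'
from h import *
togo([.499,.048,.205],.028)
E
```

```text
time_s: 13.75
tcp_pos: [0.531, -0.2617, 0.0437]
tcp_rot: [0.343, 3.121, -0.001]
ft_force: [-0.9, 1.2, 5.3]
gripper_width: 0.0128
grasp_force: 79.7
time_s: 14.58
tcp_pos: [0.5311, -0.262, 0.204]
tcp_rot: [0.343, 3.12, -0.003]
ft_force: [-0.2, 0.7, -6.2]
gripper_width: 0.0125
grasp_force: 78.6
yaw 2.9226 turn -0.247 d after turn [ 0.0222  0.31   -0.0031] d now [ 0.0974  0.2952 -0.0031] tilt [-8.e-04  2.e-04 -1.e+00] tcp [ 0.5299 -0.2613  0.2018] t 14.6333 w 0.0124 F [-0.3 -0.2 -5.5]
```

View pics/E.png

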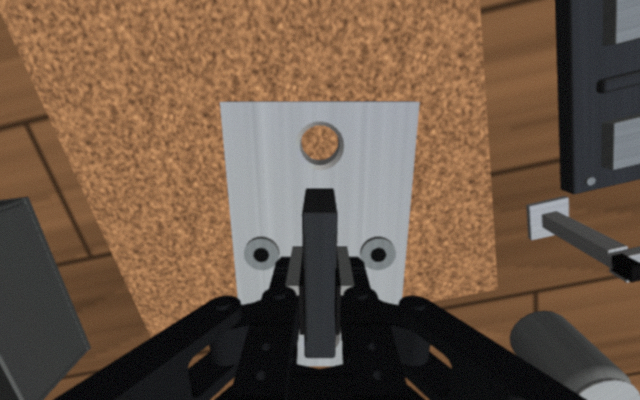

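The plate hangs level in the gripper. The visible hole is at (321,144) and the dimples at (262,254) and (378,254). I'll work out the plate's offset from the tool.

Run:
```python
from h import *
import pickle
np.set_printoptions(precision=4,suppress=True)
c=pickle.load(open("pics/E.pkl","rb")); p=np.array([.5305,-.2617,.203]); R=Ro.from_rotvec(env.observe()["tcp_rot"]).as_matrix()
p=env.observe()["tcp_pos"]
for dz in(-.004,0,.004):
    z=p[2]-.0437+.016+dz
    q=[R.T@(atz(ray(c,x),z)-p) for x in((321,144),(262,254),(378,254))]
    m=(q[1]+q[2])/2
    d=q[0]-m; print(dz,"hole",q[0],"mid",m,"dimple sep",np.linalg.norm(q[1]-q[2]),"len",np.linalg.norm(d),"yaw tool",np.arctan2(d[1],d[0]))
```

```text
-0.004 hole [0.0551 0.0004 0.0317] mid [-0.0044  0.      0.0317] dimple sep 0.06291279163002002 len 0.05943606262855209 yaw tool 0.00649810944696945
0 hole [0.0557 0.0004 0.0277] mid [-0.0023  0.      0.0277] dimple sep 0.06132882040048602 len 0.057939625882364426 yaw tool 0.006498109446969512
0.004 hole [0.0563 0.0004 0.0237] mid [-0.0002 -0.      0.0237] dimple sep 0.059744849170952054 len 0.056443189136176825 yaw tool 0.00649810944696965
```

```bash
python3 steer.py '[[[0, 0, -0.124], [0, 0, 0], 0], [[0, 0, -0.123], [0, 0, 0], 0], [[0, 0, 0], [0.0022, 0.03, 0], 0], [[0, 0, 0], [0.0022, 0.031, 0], 0], [[0, 0, 0], [0.0022, 0.031, 0], 0], [[0, 0, 0], [0.0022, 0.031, 0], 0], [[0, 0, 0], [0.0022, 0.031, 0], 0], [[0, 0, 0], [0.0022, 0.031, 0], 0], [[0, 0, 0], [0.0022, 0.031, 0], 0], [[0, 0, 0], [0.0022, 0.031, 0], 0]]'; python3 steer.py '[[[0, 0, 0], [0.0022, 0.031, 0], 0], [[0, 0, 0], [0.0022, 0.031, 0], 0], [[0, 0, 0], [0, 0, 0.02], 0], [[0, 0, 0], [0, 0, 0.02], 0], [[0, 0, 0], [0, 0, 0.02], 0], [[0, 0, 0], [0, 0, 0], 0], [[0, 0, 0], [0, 0, 0], 0], [[0, 0, 0], [0, 0, 0], 0]]'
python3 - <<'E'
from h import *
togo([.4997,.048,.134],.028)
E
```

```text
time_s: 15.47
tcp_pos: [0.5034, -0.0134, 0.1993]
tcp_rot: [0.044, -3.136, -0.001]
ft_force: [0.4, 0.6, -5.7]
gripper_width: 0.0127
grasp_force: 79.0
time_s: 16.13
tcp_pos: [0.4991, 0.0466, 0.1419]
tcp_rot: [0.044, -3.139, 0.0]
ft_force: [0.7, -0.4, -5.9]
gripper_width: 0.0125
grasp_force: 79.2
yaw -3.1137 turn -0.0001 d after turn [-0.0006  0.0014  0.0079] d now [-0.0006  0.0014  0.0079] tilt [-1.9e-03 -3.0e-04 -1.0e+00] tcp [0.4991 0.0466 0.1419] t 16.1333 w 0.0125 F [ 0.7 -0.4 -5.9]
```

```bash
python3 steer.py '[[[0, 0, 0], [-0.0006, 0.0014, 0.008], 0], [[0, 0, 0], [0, 0, 0.004], 0], [[0, 0, 0], [0, 0, 0], 0], [[0, 0, 0], [0, 0, 0], 0], [[0, 0, 0], [0, 0, 0], 0]]'; python3 snap.py F
python3 - <<'E'
from h import *
togo([.4997,.048,.078],.028)
a=cv2.imread("pics/F.png")[60:260,190:450];cv2.imwrite("pics/Fc.png",cv2.resize(a,None,fx=3,fy=3,interpolation=cv2.INTER_CUBIC))
E
```

```text
time_s: 16.55
tcp_pos: [0.5005, 0.048, 0.1308]
tcp_rot: [-0.044, 3.141, -0.001]
ft_force: [0.2, -0.2, -5.0]
gripper_width: 0.0126
grasp_force: 79.2
yaw -3.1135 turn 0.0001 d after turn [ 0.0009 -0.      0.0529] d now [ 0.0009 -0.      0.0529] tilt [ 9.e-04 -4.e-04 -1.e+00] tcp [0.5006 0.0481 0.1309] t 16.6 w 0.0124 F [ 0.9 -1.  -5.1]
```

View pics/Fc.png

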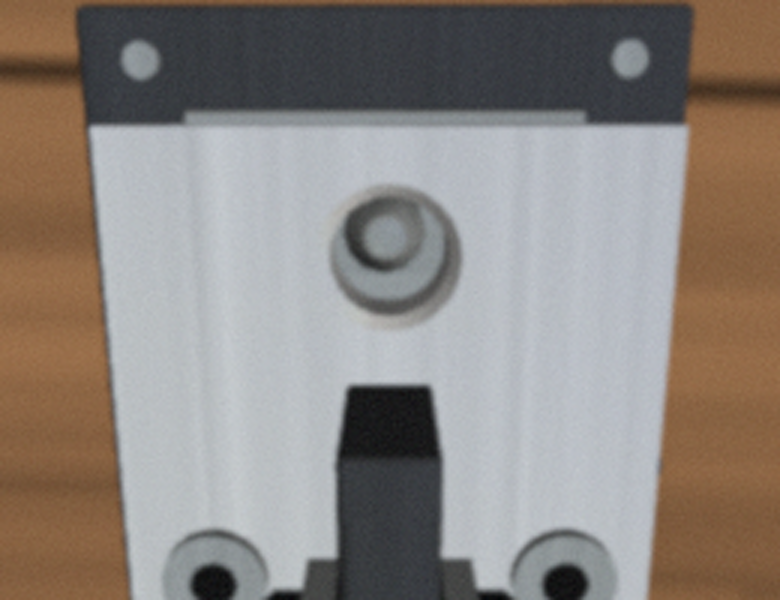

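The near pin's tip shows through the hole at crop (386,237), and the top rim of the hole is centred at (395,256).

Run:
```python
from h import *
import pickle
np.set_printoptions(precision=4,suppress=True)
c=pickle.load(open("pics/F.pkl","rb")); s=env.observe(); R=Ro.from_rotvec(s["tcp_rot"]).as_matrix();p=np.array([.5005,.0480,.1308])
r=lambda x,y:ray(c,(190+(x+.5)/3-.5,60+(y+.5)/3-.5))
for dz in(-.002,0,.002):
    a=atz(r(386,237),.076+dz);h=atz(r(395,256),p[2]-.0437+.016)
    print(a,h,"pin-hole in tool",R.T@(a-h))
b=[atz(r(*x),.02) for x in((141,60),(630,59))];print("bed screws",b, "dir",np.arctan2(-(b[0]-b[1])[0],(b[0]-b[1])[1]))
e=[atz(r(*x),p[2]-.0277) for x in((90,126),(688,126))];print("plate edge",e,np.arctan2(-(e[0]-e[1])[0],(e[0]-e[1])[1]))
```

```text
[0.4445 0.0462 0.074 ] [0.4436 0.0477 0.1031] pin-hole in tool [-0.0008 -0.0015  0.0291]
[0.4442 0.0462 0.076 ] [0.4436 0.0477 0.1031] pin-hole in tool [-0.0005 -0.0015  0.0271]
[0.444  0.0462 0.078 ] [0.4436 0.0477 0.1031] pin-hole in tool [-0.0003 -0.0015  0.0251]
bed screws [array([ 0.4132, -0.0104,  0.02  ]), array([0.4098, 0.1004, 0.02  ])] dir -3.1104715328997106
plate edge [array([0.4255, 0.0014, 0.1031]), array([0.4229, 0.091 , 0.1031])] -3.1123576635447514
```

Alignment is within about 1.5 mm and the yaws agree, so I'll correct and lower in stages.

```bash
python3 steer.py '[[[0, 0, 0], [-0.0005, -0.0014, 0], 0], [[0, 0, 0], [0, 0, 0.005], 0], [[0, 0, 0], [0, 0, 0.005], 0], [[0, 0, 0], [0, 0, 0.005], 0], [[0, 0, 0], [0, 0, 0.005], 0], [[0, 0, 0], [0, 0, 0], 0], [[0, 0, 0], [0, 0, 0], 0]]'; python3 steer.py '[[[0, 0, 0], [0, 0, 0.005], 0], [[0, 0, 0], [0, 0, 0.005], 0], [[0, 0, 0], [0, 0, 0], 0], [[0, 0, 0], [0, 0, 0], 0]]';python3 -c "
from h import *
togo([.5009,.0467,.078],.03)"
```

```text
time_s: 17.18
tcp_pos: [0.5003, 0.0468, 0.1099]
tcp_rot: [0.044, -3.14, 0.0]
ft_force: [-0.3, -0.6, -4.3]
gripper_width: 0.0123
grasp_force: 79.3
time_s: 17.52
tcp_pos: [0.5004, 0.0468, 0.1001]
tcp_rot: [0.044, -3.14, 0.0]
ft_force: [0.2, -1.4, -5.6]
gripper_width: 0.0125
grasp_force: 79.3
yaw -3.1134 turn -0.0018 d after turn [-0.0005 -0.0001  0.0221] d now [-0.0005 -0.0001  0.0221] tilt [-8.e-04 -3.e-04 -1.e+00] tcp [0.5004 0.0468 0.1001] t 17.5167 w 0.0125 F [ 0.2 -1.4 -5.6]
```

Bottom at 0.056, past the taper, with no contact forces. Continuing to home.

```bash
python3 steer.py '[[[0, 0, 0], [0, 0, 0.005], 0], [[0, 0, 0], [0, 0, 0.005], 0], [[0, 0, 0], [0, 0, 0.005], 0], [[0, 0, 0], [0, 0, 0.004], 0], [[0, 0, 0], [0, 0, 0.002], 0], [[0, 0, 0], [0, 0, 0], 0], [[0, 0, 0], [0, 0, 0], 0]]'; python3 steer.py '[[[0, 0, 0], [0, 0, 0.001], 0], [[0, 0, 0], [0, 0, 0.001], 0], [[0, 0, 0], [0, 0, 0], 0], [[0, 0, 0], [0, 0, 0], 0]]'
```

```text
time_s: 18.1
tcp_pos: [0.5007, 0.0467, 0.0793]
tcp_rot: [0.044, -3.141, 0.001]
ft_force: [-0.8, -0.1, -5.4]
gripper_width: 0.0124
grasp_force: 79.3
time_s: 18.43
tcp_pos: [0.5012, 0.0467, 0.0777]
tcp_rot: [-0.044, 3.14, -0.001]
ft_force: [0.8, -1.2, -4.2]
gripper_width: 0.0125
grasp_force: 79.4
```

```bash
python3 steer.py '[[[0, 0, 0], [0, 0, 0.001], 0], [[0, 0, 0], [0, 0, 0.001], 0], [[0, 0, 0], [0, 0, 0], 0], [[0, 0, 0], [0, 0, 0], 0]]'
```

```text
time_s: 18.77
tcp_pos: [0.5012, 0.0467, 0.0777]
tcp_rot: [-0.044, 3.139, -0.001]
ft_force: [-5.1, 0.6, 12.2]
gripper_width: 0.0123
grasp_force: 82.0
```

Seated: z has stopped at 0.0777 and there is now a 12 N support force. I'll release, rise, and check while moving to the guard bar.

```bash
python3 steer.py '[[[0, 0, 0], [0, 0, -0.001], 0.085], [[0, 0, 0], [0, 0, 0], 0.085], [[0, 0, 0], [0, 0, 0], 0.085], [[0, 0, 0], [0, 0, 0], 0.085], [[0, 0, 0], [0, 0, -0.02], 0.085], [[0, 0, 0], [0, 0, -0.03], 0.085], [[0, 0, 0], [0, 0, -0.04], 0.085], [[0, 0, 0], [0, 0, -0.04], 0.085], [[0, 0, 0], [0, 0, -0.03], 0.085]]' 25; python3 steer.py '[[[0, 0, 0], [0, 0.034, 0], 0.085], [[0, 0, 0], [0, 0.034, 0], 0.085], [[0, 0, 0], [0, 0.034, 0], 0.085], [[0, 0, 0], [0, 0.034, 0], 0.085], [[0, 0, 0], [0, 0.034, 0], 0.085], [[0, 0, 0], [0, 0.034, 0], 0.085], [[0, 0, 0], [0, 0, 0], 0.085], [[0, 0, 0], [0, 0, 0], 0.085], [[0, 0, 0], [0, 0, 0], 0.085]]'; python3 snap.py G
python3 - <<'E'
from h import *
togo([.4926,.2507,.139],.029)
E
```

```text
time_s: 19.52
tcp_pos: [0.5014, 0.0468, 0.2395]
tcp_rot: [-0.044, 3.139, -0.001]
ft_force: [0.8, 0.0, -0.8]
gripper_width: 0.0853
grasp_force: 0.0
time_s: 20.27
tcp_pos: [0.4949, 0.2507, 0.2361]
tcp_rot: [0.045, -3.141, 0.002]
ft_force: [-0.1, -0.0, -0.2]
gripper_width: 0.0851
grasp_force: 0.0
yaw -3.1139 turn -0.0013 d after turn [0.0024 0.0008 0.0972] d now [0.0024 0.0008 0.0972] tilt [-4.e-04 -9.e-04 -1.e+00] tcp [0.495  0.2501 0.2362] t 20.3167 w 0.085 F [-0.  -0.3  1. ]
```

View pics/G.png

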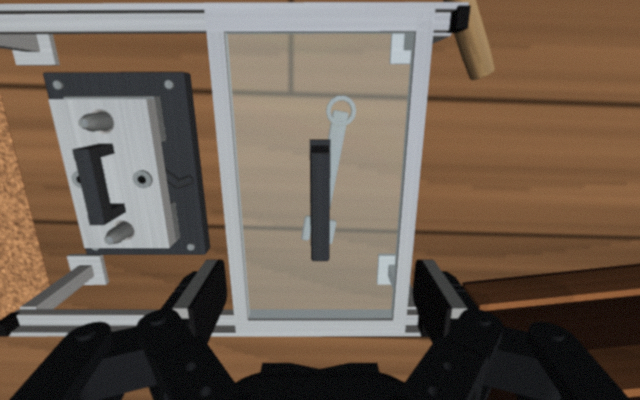

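Plate is flush on the shoulders with both pins through it; the bar is at u≈320, v 142–260, between the fingers. Next I'll grip the bar and shut the guard.

```bash
python3 steer.py '[[[0, 0, 0], [0.001, 0.0005, 0.025], 0.085], [[0, 0, 0], [0, 0, 0.025], 0.085], [[0, 0, 0], [0, 0, 0.025], 0.085], [[0, 0, 0], [0, 0, 0.022], 0.085], [[0, 0, 0], [0, 0, 0], 0], [[0, 0, 0], [0, 0, 0], 0], [[0, 0, 0], [0, 0, 0], 0], [[0, 0, 0], [0, 0, 0], 0], [[0, 0, 0], [0, 0, 0], 0], [[0, 0, 0], [0, 0, 0], 0]]' 25; python3 steer.py '[[[0, 0, 0], [0, 0, 0], 0], [[0, 0, 0], [0, 0, 0], 0], [[0, 0, 0], [0, -0.015, 0], 0], [[0, 0, 0], [0, -0.02, 0], 0], [[0, 0, 0], [0, -0.02, 0], 0], [[0, 0, 0], [0, -0.02, 0], 0], [[0, 0, 0], [0, -0.02, 0], 0], [[0, 0, 0], [0, -0.02, 0], 0], [[0, 0, 0], [0, -0.02, 0], 0], [[0, 0, 0], [0, 0, 0], 0]]'; python3 steer.py '[[[0, 0, 0], [0, -0.02, 0], 0], [[0, 0, 0], [0, -0.02, 0], 0], [[0, 0, 0], [0, -0.015, 0], 0], [[0, 0, 0], [0, 0, 0], 0], [[0, 0, 0], [0, 0, 0], 0], [[0, 0, 0], [0, 0, 0], 0]]'; python3 -c "
from h import *
togo([.501,.0467,.139],.029)"
```

```text
time_s: 21.15
tcp_pos: [0.495, 0.2513, 0.141]
tcp_rot: [-0.044, 3.138, 0.0]
ft_force: [-2.7, -1.0, 2.3]
gripper_width: 0.0135
grasp_force: 25.9
time_s: 21.98
tcp_pos: [0.4993, 0.1137, 0.141]
tcp_rot: [-0.04, 3.138, -0.003]
ft_force: [0.4, -3.0, 6.2]
gripper_width: 0.0136
grasp_force: 27.0
time_s: 22.48
tcp_pos: [0.5009, 0.0604, 0.141]
tcp_rot: [-0.043, 3.138, -0.003]
ft_force: [0.7, -2.2, 4.7]
gripper_width: 0.0136
grasp_force: 27.0
yaw -3.1143 turn -0.0017 d after turn [ 0.0003 -0.0137  0.002 ] d now [ 0.0003 -0.0137  0.002 ] tilt [ 0.0037 -0.0019 -1.    ] tcp [0.5009 0.0604 0.141 ] t 22.4833 w 0.0136 F [ 0.7 -2.2  4.7]
```

```bash
python3 steer.py '[[[0, 0, 0], [0, -0.007, 0], 0], [[0, 0, 0], [0, -0.006, 0], 0], [[0, 0, 0], [0, 0, 0], 0], [[0, 0, 0], [0, 0, 0], 0]]';python3 steer.py '[[[0, 0, 0], [0, -0.002, 0], 0], [[0, 0, 0], [0, 0, 0], 0], [[0, 0, 0], [0, 0, 0], 0]]'
```

```text
time_s: 22.82
tcp_pos: [0.5013, 0.0479, 0.141]
tcp_rot: [-0.044, 3.138, -0.002]
ft_force: [0.9, -1.1, 5.7]
gripper_width: 0.0136
grasp_force: 27.0
time_s: 23.07
tcp_pos: [0.5013, 0.0472, 0.141]
tcp_rot: [-0.045, 3.137, 0.002]
ft_force: [1.4, 2.5, 5.7]
gripper_width: 0.0135
grasp_force: 27.0
```

The stop reacts, so the guard is at its shut end. I'll release, rise, and check the bar's place numerically.

```bash
python3 steer.py '[[[0, 0, 0], [0, 0, 0], 0.085], [[0, 0, 0], [0, 0, 0], 0.085], [[0, 0, 0], [0, 0, 0], 0.085], [[0, 0, 0], [0, 0, 0], 0.085], [[0, 0, 0], [0, 0, -0.025], 0.085], [[0, 0, 0], [0, 0, -0.035], 0.085], [[0, 0, 0], [0, 0, -0.04], 0.085], [[0, 0, 0], [0, 0, 0], 0.085], [[0, 0, 0], [0, 0, 0], 0.085], [[0, 0, 0], [0, 0, 0], 0.085]]'; python3 snap.py H
python3 - <<'E'
from h import *
import pickle
c=pickle.load(open("pics/H.pkl","rb")); g=cv2.imread("pics/H.png").max(2)
m=(g[100:270,240:400]<50).astype(np.uint8)
n,_,st,ce=cv2.connectedComponentsWithStats(m)
for i in range(1,n):
    if st[i,4]>300: print(st[i],ce[i]+[240,100],atz(ray(c,ce[i]+[240,100]),.145))
E
```

```text
time_s: 23.9
tcp_pos: [0.4998, 0.0462, 0.2393]
tcp_rot: [-0.044, 3.141, -0.001]
ft_force: [0.2, 0.1, -1.2]
gripper_width: 0.0852
grasp_force: 0.0
[ 72  43  18 117 509] [316.44007859 182.87819253] [0.47902438 0.0439563  0.145     ]
```

```bash
python3 -c "
from rig import env
print(env.job_done())"
```

```text
the job is handed in; nothing more can be done
None
```

I handed the job in at about 24 s: the plate is home over both pins and the guard is shut to within about 3 mm (by camera). The arm is clear of everything, but on the first guard pull joint 6 reached its range limit and twisted the tool, and I viewed 11 pictures against the limit of 10.

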